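# Park the rolling pin in the groove of the pastry board

## Task

Get the pastry board ready for dough without picking anything up. First slide the round steel cutter that stands in the rolling pin's way to the left or right side strip of the board, wholly past the pin's ends and still standing on the board. Then roll the rolling pin away from you with fingertips on its top half, never from below its middle, until it drops into the dark rest groove near the back edge and lies still there; leave the things beside the board alone.

Things in the scene. Friction and masses are not known exactly. Their poses are not given: they have to be found in the camera images.
- pastry_board: pale board fixed on the worktop, 400 mm wide (its y, to the left), 270 mm deep (x = -130 to +140 mm, x away from the robot). Origin: on its underside at mid width, z up; flat top 20 mm above it. A round dark-stained groove, 28 mm wide, 5 mm deep, runs all along y, centred at x = +70 mm; behind it a 55 mm flat strip and the open back edge. A pin rolled in fast can roll on across it.
- rolling_pin: loose wooden rolling pin, a cylinder 44 mm in diameter, 200 mm long, 0.2 kg. Origin on its axis at mid length; y along it, nearly parallel to the board's y; x and z turn as it rolls (z up at the start). Starts 120 to 140 mm before the groove; coasts 1 to 2 cm after a slow push (0.1 m/s), farther after a fast one. Seated: axis 37 mm above the board's underside. A wall cupboard hangs behind it.
- pastry_cutter: loose round cutter of bright steel between pin and groove: an open ring, 58 mm outside, 54 mm inside, 36 mm high, 60 g, open at top and bottom. Origin at the centre of its lower edge, z up. Clear of the pin: origin at least 134 mm left or right of the board's middle line, and less than 185 mm so that it stands on the board.
- small_cutter: bystander: smaller steel cutter ring, 44 mm in diameter, 34 mm high, on the worktop right of the board; origin at the centre of its underside
- flour_canister: bystander: white ribbed stoneware canister with a wooden lid, 93 mm in diameter, 83 mm high, right of the board; origin at the centre of its underside
- jam_jar: bystander: jam jar with a red lid, 62 mm in diameter, 99 mm high, right of the board; origin at the centre of its underside
- kitchen_timer: bystander: cream wind-up kitchen timer, 67 mm in diameter, 49 mm high, right of the board; origin at the centre of its underside
- salt_shaker: bystander: salt shaker with a grey top, 44 mm in diameter, 90 mm high, right of the board; origin at the centre of its underside
Not all that is in view belongs to the job. What is shaped like the pastry_cutter but green is not meant.

How it is judged:
By the outcome, as a careful person would: the job done as asked, in the order asked, and still so for the second after the job is handed in, with the robot touching nothing.
It also fails if it takes over 51 s, if anything falls off the work surface, if the arm or the gripper's body presses on something with over 40 N, if the wrist force passes 120 N, or if a joint passes its speed limit or range.

## Robot

A 6-joint arm with a two-finger parallel gripper is mounted at the origin on a cart in front of the work surface, level with it; the furniture and walls round the work are solid. World frame = base frame: x ahead of the robot, y to its left, z up, the work surface at z = 0. Lengths are in m, angles in degrees, forces in N, time in s.
With the tool pointing down it reaches from about 0.375 to 0.9 m from the base axis. Payload 3.1 kg.
Tool frame: the origin (TCP) lies on the centre line of the jaws, within the pads' length; the fingertips stand 22 mm ahead of it and the grasp point (between the pads) lies 3 mm ahead of it; y points along the fingers, z is the direction in which the jaws open and shut, and the axes are right-handed (so a half turn about y gives the same grasp; the last joint's range is limited). The gripper opens to 87 mm and grips with 3 to 60 N. Pads are 19 mm wide; open, the fingers measure 117 mm over their backs; the gripper's body (75 mm by 190 mm) begins 51 mm behind the grasp point.
Start: joints at [-73.367, 30.224, 82.088, -0, 67.689, -10.227], TCP at [0.282, -0.558, 0.214] pointing down, gripper open.
Joint ranges: [-176.69, 176.69], [-43.24, 126.21], [12.49, 139.97], [-82, 262], [0, 151.66], [-163.58, 163.58]. Speed limits (degrees/s): [159.86, 159.86, 180, 180, 180, 180].

## Interface

Orientations are given as a 3x3 rotation matrix whose columns are the frame's x, y, z axes.
In Python, from rig import bot gives the robot as it stands.
- The arm moves only by the tool jog_arm, never from a script. Its argument "motion" is one flat list of numbers, 6 for each row, row after row: the shift along the tool's x, y, z in mm, then the turn, a rotation vector about the tool's x, y, z in degrees. A call has 1 to 20 rows; each row is the pose to reach, as a shift and turn from the pose commanded when the call began, along the tool's axes at that moment; what a row does not reach only later rows make up. A row lasts 1/8 s, in which the tool goes at most 62.5 mm and 10.7 degrees, less where a joint would pass 70% of its speed; a pose out of reach is approached as far as the arm can. A call with a gripper value outside its range is refused whole. "gripper" is the opening, from 0 (shut) to 1 (fully open), set as the call begins (left out, the last holds). The fingers move at their own pace and stop on an object; the grip force is fixed at half the most. Time passes only in rows, so rows that repeat a pose let the fingers close. It gives the time, the measured TCP pose, the force and the opening at its end, in the units of the state.
- bot.read_state(): the state, without advancing time (a new reading comes with each control period).
- bot.capture(name): name is "side" or "top" or "wrist"; returns (picture, depth): 384x512x3 uint8, red, green, blue; 384x512 float32, m along the optical axis (not along the pixel's ray), 0 where there is no reading.
- bot.get_calibration(name): a dict with "mtx" (3x3 intrinsics, pixels), "pose" (4x4, takes a point from camera to world coordinates); the wrist camera has in their place "hand_eye" (4x4, takes a point from camera to tool coordinates, whose origin is the TCP and whose axes are the tool frame's). Camera axes: x right, y up, looking along -z (the intrinsics and any distortion apply to the point x, -y, -z); pixel columns grow to the right and rows downward; lengths in m; the calibration is good to about 2 mm. A picture is of the moment at which its call begins: read the wrist's pose just before it. get_calibration takes no time and is no camera call.
- bot.hand_in(): hands the job in, once; it reports no verdict.
The state is a dict: "time_s": time; "joint_positions": joint angles; "qvel": joint speeds; "tau": joint torques, N m; "position": TCP position; "tcp_rot": TCP orientation; "force": force on the tool from outside, world axes, zero at the start; "moment": the same for the moment, N m; "opening": opening from 0.0 (shut) to 1.0 (fully open).
Only numpy, scipy, OpenCV 4.12 (cv2) and the standard library are available. Lean on these libraries where they do the work, as an engineer would, in place of code of your own. Each camera call takes 0.05 s, during which the arm holds its last target.

## Working session

There is one attempt and no reset: what is moved stays moved. The work goes in short steps, Python scripts to look and compute and a tool call to move; the robot and the scene stay as the last step left them, time stands still between calls to the robot, and variables do not carry over. Pictures are saved under pics/ and viewed, and the job is handed in when it is done.

Besides the shell and the picture viewer there is one more tool, called after "Emit:" as name(argument=value, ...), one argument or row to a line, values as JSON. jog_arm: Moves the arm, as the interface text tells. Its arguments: {"type":"object","properties":{"motion":{"type":"array","items":{"type":"number"}},"gripper":{"type":"number"}},"required":["motion"]}

```bash
mkdir -p pics; ls; python3 - <<'E'
from rig import bot
import numpy as np, cv2
np.set_printoptions(precision=4,suppress=True)
s=bot.read_state(); print(s)
for n in ("side","top"):
    c=bot.get_calibration(n); print(n,c)
    im,d=bot.capture(n); cv2.imwrite(f"pics/{n}0.png",im[:,:,::-1]); np.savez(f"{n}0.npz",im=im,d=d)
print(bot.get_calibration("wrist"))
E
```

```text
pics
{'time_s': 0.0, 'joint_positions': array([-73.3673,  30.2783,  82.1569,   0.0013,  67.688 , -10.2282]), 'qvel': array([ 0.0717, -0.0238,  0.0003, -0.0249,  0.0565,  0.0227]), 'tau': array([ -0.    , -44.004 , -17.6594,   0.0633,   0.0582,  -0.0002]), 'position': array([ 0.2822, -0.5568,  0.2132]), 'tcp_rot': array([[-0.8921, -0.0006,  0.4518],
       [-0.4518,  0.0021, -0.8921],
       [-0.0004, -1.    , -0.0021]]), 'force': array([-0.4183,  0.2528,  0.3931]), 'moment': array([-0.0498,  0.0325,  0.0149]), 'opening': 0.9996421152346313}
side {'mtx': array([[429.1529,   0.    , 248.0192],
       [  0.    , 429.1529, 193.8225],
       [  0.    ,   0.    ,   1.    ]]), 'pose': array([[-0.9961,  0.0535, -0.0704,  0.4754],
       [-0.0865, -0.424 ,  0.9015,  0.8765],
       [ 0.0184,  0.9041,  0.4269,  0.5086],
       [ 0.    ,  0.    ,  0.    ,  1.    ]])}
top {'mtx': array([[352.7918,   0.    , 250.9959],
       [  0.    , 352.7918, 189.1295],
       [  0.    ,   0.    ,   1.    ]]), 'pose': array([[ 0.0153,  0.9881, -0.1528,  0.413 ],
       [-0.9997,  0.0127, -0.0185, -0.0926],
       [-0.0163,  0.1531,  0.9881,  0.9602],
       [ 0.    ,  0.    ,  0.    ,  1.    ]])}
{'mtx': array([[273.6327,   0.    , 258.6924],
       [  0.    , 273.6327, 191.7034],
       [  0.    ,   0.    ,   1.    ]]), 'hand_eye': array([[-0.0002, -0.9539, -0.3001, -0.0826],
       [-0.0006,  0.3001, -0.9539, -0.1699],
       [ 1.    ,  0.    , -0.0006, -0.0007],
       [ 0.    ,  0.    ,  0.    ,  1.    ]])}
```

View pics/top0.png

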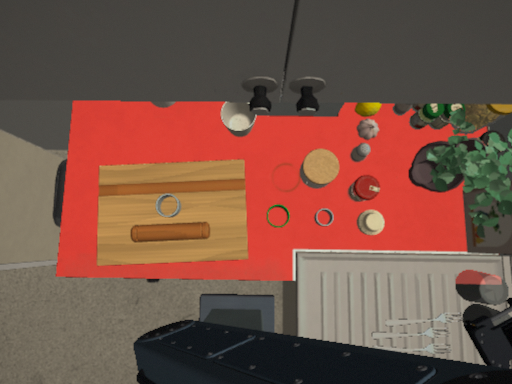

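View pics/side0.png

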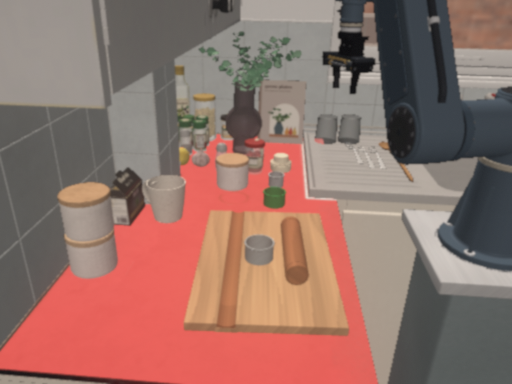

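The top view shows the board at columns 98–247, rows 162–264. The groove is near row 187, the pin spans (132–210, 232), and the steel cutter is at (168, 206). A green ring sits beside the board. Next I'll measure these.

```bash
cat > h.py <<'E'
import numpy as np, cv2
from rig import bot
np.set_printoptions(precision=4,suppress=True)
def cast(cal,uv,z,pose=None):
    uv=np.atleast_2d(np.array(uv,float)); K=cal["mtx"]; P=cal["pose"] if pose is None else pose
    r=np.c_[(uv[:,0]-K[0,2])/K[0,0],-(uv[:,1]-K[1,2])/K[1,1],-np.ones(len(uv))]@P[:3,:3].T
    o=P[:3,3]; t=(z-o[2])/r[:,2]; return o+t[:,None]*r
def cloud(cal,d,pose=None):
    K=cal["mtx"]; P=cal["pose"] if pose is None else pose
    v,u=np.mgrid[:d.shape[0],:d.shape[1]]
    p=np.stack([(u-K[0,2])/K[0,0]*d,-(v-K[1,2])/K[1,1]*d,-d],-1)
    return p@P[:3,:3].T+P[:3,3]
E
python3 - <<'E'
from h import *
c=bot.get_calibration("top"); z=np.load("top0.npz"); im,d=z["im"],z["d"]
W=cloud(c,d)
hsv=cv2.cvtColor(im,cv2.COLOR_RGB2HSV)
# board mask: not saturated red
red=((hsv[:,:,0]<5)|(hsv[:,:,0]>175))&(hsv[:,:,1]>200)
roi=np.zeros(d.shape,bool); roi[150:272,85:258]=1
m=(~red&roi).astype(np.uint8)
cs,_=cv2.findContours(m,cv2.RETR_EXTERNAL,cv2.CHAIN_APPROX_NONE)
cc=max(cs,key=cv2.contourArea); r=cv2.minAreaRect(cc); b=cv2.boxPoints(r); print(r,b)
q=cast(c,b,0.02); print(q, q.mean(0)); 
for i in range(4): print(np.linalg.norm(q[i]-q[(i+1)%4]))
print("board z", np.median(W[195:200,110:140,2]), "table", np.median(W[270:274,110:200,2]))
# pin by height
hm=(W[:,:,2]>0.035)&roi&(W[:,:,2]<0.09)
n,l,st,ce=cv2.connectedComponentsWithStats(hm.astype(np.uint8))
for i in range(1,n):
    if st[i,4]<20: continue
    p=W[l==i]; print(st[i],ce[i],p.mean(0),p.min(0),p.max(0))
    if st[i,2]>60:
        top=p[p[:,2]>0.055]; print("pin ztop",np.percentile(p[:,2],95), cv2.fitLine(top[:,:2].astype(np.float32),cv2.DIST_L2,0,.01,.01).ravel(), top[:,1].min(),top[:,1].max())
# cutter: low saturation
cm=(hsv[:,:,1]<70)&roi; cm[:190]=0; cm[222:]=0;cm[:,:140]=0;cm[:,200:]=0
v,u=np.nonzero(cm); print(len(v),u.min(),u.max(),v.min(),v.max())
(e)=cv2.fitEllipse(cv2.convexHull(np.c_[u,v].astype(np.int32))); print(e, cast(c,e[0],0.056),cast(c,e[0],0.04))
g=(W[:,:,2]); print(np.c_[W[164:222:2,110,0],g[164:222:2,110]], hsv[164:222:2,110,2])
E
```

```text
((170.99998474121094, 210.49996948242188), (120.99998474121094, 171.99996948242188), 90.0) [[ 85. 150.]
 [257. 150.]
 [257. 271.]
 [ 85. 271.]]
[[ 0.662   0.3859  0.02  ]
 [ 0.6672 -0.0898  0.02  ]
 [ 0.343  -0.0939  0.02  ]
 [ 0.3355  0.3571  0.02  ]] [0.5019 0.1398 0.02  ]
0.47572830460069493
0.3242811679631807
0.45114409212894857
0.32778685483154407
board z 0.01965136115032884 table -0.00020002568885590932
[155 194  24  23 164] [165.372 204.811] [0.5095 0.1464 0.0515] [0.4797 0.1129 0.0354] [0.5377 0.1724 0.0611]
[ 130  222   79   21 1311] [169.2921 231.9741] [0.4393 0.1309 0.0584] [0.4127 0.0329 0.0389] [0.4669 0.2324 0.0681]
pin ztop 0.06443657736304409 [ 0.0647 -0.9979  0.4397  0.1327] 0.0345280166991626 0.23241590453534527
205 156 180 193 216
((167.6188201904297, 205.01123046875), (23.165390014648438, 25.013212203979492), 100.59248352050781) [[0.5085 0.1393 0.056 ]] [[0.5102 0.1434 0.04  ]]
[[0.6276 0.0004]
 [0.6172 0.0219]
 [0.6122 0.0195]
 [0.6065 0.0199]
 [0.6014 0.0172]
 [0.5952 0.0203]
 [0.5893 0.0224]
 [0.5846 0.0181]
 [0.5787 0.0198]
 [0.5733 0.0192]
 [0.5675 0.0208]
 [0.5625 0.0177]
 [0.5571 0.017 ]
 [0.5518 0.015 ]
 [0.5461 0.0166]
 [0.5401 0.0202]
 [0.5349 0.0184]
 [0.5293 0.0193]
 [0.5239 0.0188]
 [0.5188 0.0165]
 [0.513  0.0198]
 [0.5074 0.0218]
 [0.5023 0.0185]
 [0.4967 0.0207]
 [0.4915 0.0176]
 [0.4861 0.019 ]
 [0.4807 0.0187]
 [0.4754 0.0176]
 [0.4696 0.0242]] [204 190 188 166 165 164 168 177 181 173 152 137 145 150 149 138 179 170
 174 180 180 188 187 185 183 184 185 189 190]
```

```bash
python3 - <<'E'
from h import *
c=bot.get_calibration("side"); z=np.load("side0.npz"); im,d=z["im"],z["d"]
W=cloud(c,d)
hsv=cv2.cvtColor(im,cv2.COLOR_RGB2HSV)
# cupboard: lowest points in region above board
m=(W[:,:,2]>0.25)&(d>0)&(W[:,:,1]<0.6)&(W[:,:,1]>-0.3)&(W[:,:,0]>0.3)
print("cupboard", W[m].min(0),W[m].max(0), np.percentile(W[m],[1,50],axis=0))
roi=np.zeros(d.shape,bool); roi[205:330,240:315]=1
cm=roi&(hsv[:,:,1]<70); v,u=np.nonzero(cm);p=W[cm]; print("cutter",len(v),u.min(),u.max(),v.min(),v.max(),p.min(0),p.max(0),np.median(p,0))
pm=roi&(W[:,:,2]>0.04)&(hsv[:,:,1]>90); p=W[pm]; print("pin",p.min(0),p.max(0),np.percentile(p[:,2],98))
p=p[p[:,2]>.055];print(cv2.fitLine(p[:,:2].astype(np.float32),cv2.DIST_L2,0,.01,.01).ravel(),p[:,1].min(),p[:,1].max())
E
python3 - <<'E'
import cv2
a=cv2.imread('pics/side0.png')[190:340,170:370];cv2.imwrite('pics/sz.png',cv2.resize(a,None,fx=4,fy=4,interpolation=3))
a=cv2.imread('pics/top0.png')[150:280,80:270];cv2.imwrite('pics/tz.png',cv2.resize(a,None,fx=4,fy=4,interpolation=3))
E
```

```text
cupboard [ 0.3003 -0.3     0.25  ] [0.8962 0.496  0.4994] [[ 0.6298 -0.243   0.2528]
 [ 0.674   0.4454  0.4429]]
cutter 750 244 274 235 264 [0.4754 0.0874 0.0196] [0.5436 0.8765 0.5086] [0.5084 0.1584 0.0422]
pin [0.4137 0.0374 0.0403] [0.4801 0.8765 0.5086] 0.06627899486988988
[0.0279 0.9996 0.4404 0.168 ] 0.03738188411602417 0.876528115326907
```

View pics/tz.png

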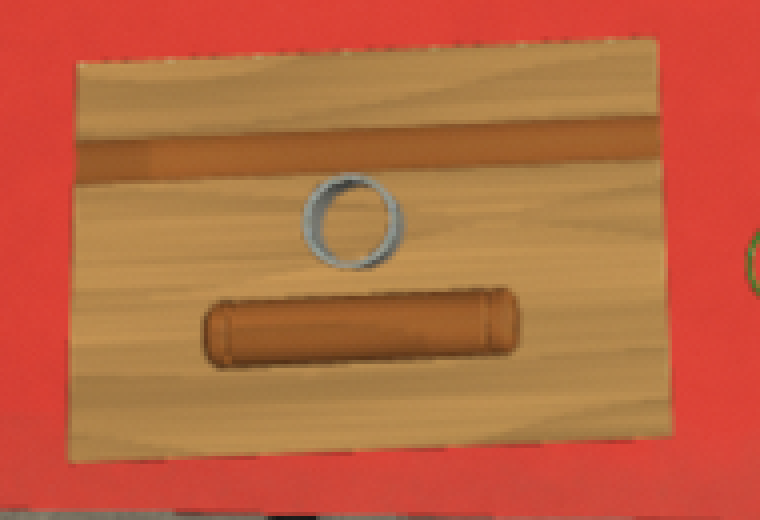

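View pics/sz.png

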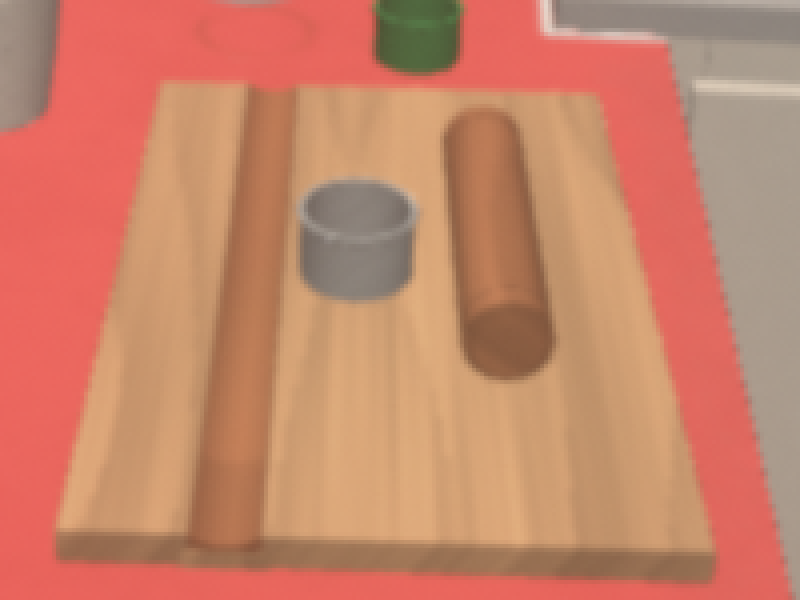

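The zoomed views show the board corners at about (99,165), (244,160), (248,259) and (97,265). The cutter lies about mid-pin, just in front of the groove. The pin is rotated about 2–3° with the board. Next I'll work out the board frame and the distances.

```bash
python3 - <<'E'
from h import *
c=bot.get_calibration("top")
q=cast(c,[[99.25,165.3],[244.25,159.5],[248.25,259],[97,265.3]],0.02)
print(q); print([round(float(np.linalg.norm(q[i]-q[(i+1)%4])),4) for i in range(4)], q.mean(0))
ey=((q[0]-q[1])+(q[3]-q[2])); ey/=np.linalg.norm(ey); ang=np.degrees(np.arctan2(-ey[0],ey[1])); print("yaw",ang)
ex=np.array([ey[1],-ey[0],0]); 
# center in board x is (+140-130)/2=+5mm
o=q.mean(0)-0.005*ex; print("origin",o, "ex",ex,"ey",ey)
def B(p): p=np.array(p)-o; return p@ex,p@ey
pinends=cast(c,[[131.3,233.5],[209.5,230.2]],0.042); print("pin ends",pinends,B(pinends[0]),B(pinends[1]))
pa=pinends[0]-pinends[1];print("pin yaw",np.degrees(np.arctan2(-pa[0],pa[1])), pinends.mean(0))
rim=cast(c,[[155.7,205.3],[180.5,205.3],[168,193],[168,217.4],[168.2,205.2]],0.056);print(rim,B(rim[4]))
# side view
s=bot.get_calibration("side")
r=cast(s,[[170+355/4,190+212/4]],0.056); print("side rim",r,B(r[0]))
gr=cast(c,[[80+76/4,150+160/4],[80+660/4,150+138/4]],0.02);print("groove",gr,B(gr[0]),B(gr[1]))
g=cast(s,[[170+225/4,190+546/4],[170+273/4,190+88/4]],0.02);print("groove s",g,B(g[0]),B(g[1]))
bs=cast(s,[[170+162/4,190+83/4],[170+600/4,190+94/4],[170+716/4,190+555/4],[170+56/4,190+534/4]],0.02);print(bs,[B(x) for x in bs])
E
```

```text
[[ 0.6193  0.3427  0.02  ]
 [ 0.6401 -0.0553  0.02  ]
 [ 0.3733 -0.0706  0.02  ]
 [ 0.3507  0.3267  0.02  ]]
[0.3985, 0.2673, 0.398, 0.2691] [0.4958 0.1358 0.02  ]
yaw 3.1294513174943046
origin [0.4908 0.1356 0.02  ] ex [0.9985 0.0546 0.    ] ey [-0.0546  0.9985  0.    ]
pin ends [[0.4344 0.2338 0.042 ]
 [0.4459 0.0305 0.042 ]] (np.float64(-0.05101319586538438), np.float64(0.1011631670154228)) (np.float64(-0.05061313664795041), np.float64(-0.10243862034015484))
pin yaw 3.2420322310157323 [0.4401 0.1322 0.042 ]
[[0.5073 0.1702 0.056 ]
 [0.5082 0.1059 0.056 ]
 [0.5399 0.1399 0.056 ]
 [0.4765 0.1367 0.056 ]
 [0.508  0.1378 0.056 ]] (np.float64(0.017304324221922), np.float64(0.0012735886675932276))
side rim [[0.5091 0.1464 0.056 ]] (np.float64(0.018782938767396572), np.float64(0.009838301575860072))
groove [[ 0.5507  0.3377  0.02  ]
 [ 0.5709 -0.0586  0.02  ]] (np.float64(0.07083398123537873), np.float64(0.19859553030781632)) (np.float64(0.06930143953005712), np.float64(-0.1982398957908045))
groove s [[ 0.5475  0.3474  0.02  ]
 [ 0.5707 -0.0485  0.02  ]] (np.float64(0.06818462117984884), np.float64(0.20842156479748322)) (np.float64(0.06972573261276131), np.float64(-0.18816608236962953))
[[ 0.639  -0.0468  0.02  ]
 [ 0.3714 -0.065   0.02  ]
 [ 0.3505  0.3314  0.02  ]
 [ 0.6164  0.3479  0.02  ]] [(np.float64(0.13796953163214387), np.float64(-0.19018167518542856)), (np.float64(-0.1302407137764916), np.float64(-0.19369666939476263)), (np.float64(-0.12946553357406596), np.float64(0.20324274539670062)), (np.float64(0.136996952424685), np.float64(0.20512698772356758))]
```

```bash
cat >> h.py <<'E'
from scipy.spatial.transform import Rotation as Rot
yaw=np.radians(3.15)
ex=np.array([np.cos(yaw),np.sin(yaw),0]); ey=np.array([-np.sin(yaw),np.cos(yaw),0])
RT=np.c_[-ex,[0,0,-1],-ey]
def goto(p,R=RT):
    s=bot.read_state(); R0=s["tcp_rot"]
    return R0.T@(np.array(p)-s["position"])*1000, np.degrees(Rot.from_matrix(R0.T@R).as_rotvec())
E
python3 - <<'E'
from h import *
c=bot.get_calibration("side"); z=np.load("side0.npz"); W=cloud(c,z["d"]); d=z["d"]
m=(d>0)&(W[:,:,2]>0.2)&(W[:,:,1]>-0.2)&(W[:,:,1]<0.45)&(W[:,:,0]>0.5)
p=W[m]; 
for a in np.arange(.2,.6,.04):
    k=(p[:,2]>=a)&(p[:,2]<a+.04); print(round(a,2),k.sum(), np.percentile(p[k],1,axis=0) if k.sum() else '')
print(np.linalg.det(RT)); print(goto([0.505,0.14,0.20]))
E
```

```text
0.2 3421 [ 0.776  -0.1783  0.2004]
0.24 3293 [ 0.7759 -0.182   0.2403]
0.28 2396 [ 0.776  -0.188   0.2804]
0.32 685 [ 0.7759 -0.1931  0.3201]
0.36 0 
0.4 1764 [ 0.6383 -0.1662  0.4165]
0.44 3309 [ 0.6016 -0.1622  0.4404]
0.48 1533 [ 0.5974 -0.1487  0.4801]
0.52 0 
0.56 0 
1.0
(array([-513.6182,   14.4392, -521.0281]), array([ 0.1108, 23.7109,  0.0041]))
```

Emit:
jog_arm(
  motion=[-250, 0, -260, 0, 10, 0, -514, 15, -521, 0, 23.7, 0, -514, 15, -521, 0, 23.7, 0, -514, 15, -521, 0, 23.7, 0, -514, 15, -521, 0, 23.7, 0, -514, 15, -521, 0, 23.7, 0, -514, 15, -521, 0, 23.7, 0, -514, 15, -521, 0, 23.7, 0, -514, 15, -521, 0, 23.7, 0, -514, 15, -521, 0, 23.7, 0, -514, 15, -521, 0, 23.7, 0, -514, 15, -521, 0, 23.7, 0, -514, 15, -521, 0, 23.7, 0, -514, 15, -521, 0, 23.7, 0, -514, 15, -521, 0, 23.7, 0, -514, 15, -521, 0, 23.7, 0],
  gripper=0,
)

```text
time_s: 2.1
position: [0.5054, 0.1383, 0.1992]
tcp_rot: [[-0.999, -0.0, 0.053], [-0.053, -0.0, -0.999], [0.0, -1.0, 0.0]]
force: [-0.8, 0.2, -0.5]
opening: 0.003
```

```bash
cat >> h.py <<'E'
def wrist(name):
    s=bot.read_state(); im,d=bot.capture("wrist"); c=bot.get_calibration("wrist")
    T=np.eye(4); T[:3,:3]=s["tcp_rot"]; T[:3,3]=s["position"]
    cv2.imwrite(f"pics/{name}.png",im[:,:,::-1]); return im,d,c,T@c["hand_eye"],s
E
python3 - <<'E'
from h import *
im,d,c,P,s=wrist("w1"); np.savez("w1.npz",im=im,d=d,P=P)
E
```

```text
(no output)
```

View pics/w1.png

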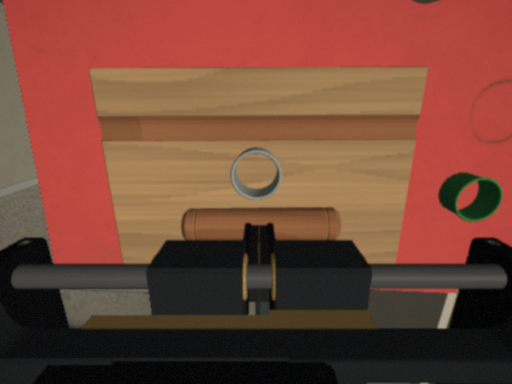

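The wrist view shows the steel ring at about (256,174) and the pin at row ~223, columns 183–340. The board is square to the image, and the green ring is on the right. Next I'll measure from this view.

```bash
python3 - <<'E'
from h import *
c=bot.get_calibration("wrist"); z=np.load("w1.npz"); im,d,P=z["im"],z["d"],z["P"]
hsv=cv2.cvtColor(im,cv2.COLOR_RGB2HSV); W=cloud(c,d,P)
m=np.zeros(d.shape,bool); m[143:204,225:288]=1; m&=(hsv[:,:,1]<70)
v,u=np.nonzero(m); print(len(v),u.min(),u.max(),v.min(),v.max())
p=W[m&(W[:,:,2]>0.045)]; print("depth rim",p.min(0),p.max(0),(p.min(0)+p.max(0))/2)
h=cv2.convexHull(np.c_[u,v].astype(np.int32)); e=cv2.fitEllipse(h); print(e,cast(c,e[0],0.056,P),cast(c,e[0],0.05,P))
print("rim L/R/top/bot",cast(c,[[230.5,172],[282,172],[256,148],],0.056,P))
b=cast(c,[[92,69],[426.5,69],[404,205],[115,205]],0.02,P); print(b,np.linalg.norm(b[0]-b[1]),np.linalg.norm(b[2]-b[3]),(b[0]+b[1])/2,(b[2]+b[3])/2)
a=b[0]-b[1];print("yaw",np.degrees(np.arctan2(-a[0],a[1])))
pe=cast(c,[[183,222],[340,222]],0.047,P); print("pin",pe,pe.mean(0))
E
```

```text
893 231 281 148 199
depth rim [0.4792 0.1124 0.045 ] [0.5876 0.1717 0.3691] [0.5334 0.142  0.2071]
((255.9743194580078, 173.84913635253906), (50.58165740966797, 51.648929595947266), 8.619221687316895) [[0.5111 0.1422 0.056 ]] [[0.5096 0.1422 0.05  ]]
rim L/R/top/bot [[0.5117 0.1722 0.056 ]
 [0.5149 0.1118 0.056 ]
 [0.5414 0.1437 0.056 ]]
[[ 0.6181  0.3403  0.02  ]
 [ 0.639  -0.0512  0.02  ]
 [ 0.4695 -0.0609  0.02  ]
 [ 0.4487  0.3311  0.02  ]] 0.39211309797882327 0.392572199440311 [0.6286 0.1446 0.02  ] [0.4591 0.1351 0.02  ]
yaw 3.060640461317108
pin [[0.4407 0.2322 0.047 ]
 [0.4514 0.0317 0.047 ]] [0.4461 0.1319 0.047 ]
```

Emit:
jog_arm(
  motion=[-5, 30, -4, 0, 0, 0, -5, 70, -4, 0, 0, 0, -5, 100, -4, 0, 0, 0, -5, 112, -4, 0, 0, 0, -5, 112, -4, 0, 0, 0],
)

```text
time_s: 2.78
position: [0.5102, 0.1434, 0.0868]
tcp_rot: [[-0.999, -0.001, 0.055], [-0.055, -0.0, -0.999], [0.001, -1.0, 0.0]]
force: [0.1, 0.3, -0.2]
opening: -0.001
```

```bash
python3 - <<'E'
from h import *
im,d,c,P,s=wrist("w2"); print(s["position"])
im,d=bot.capture("side"); cv2.imwrite("pics/s2.png",cv2.resize(im[150:330,170:370,::-1],None,fx=3,fy=3,interpolation=3))
E
```

```text
[0.5102 0.1434 0.0868]
```

View pics/w2.png

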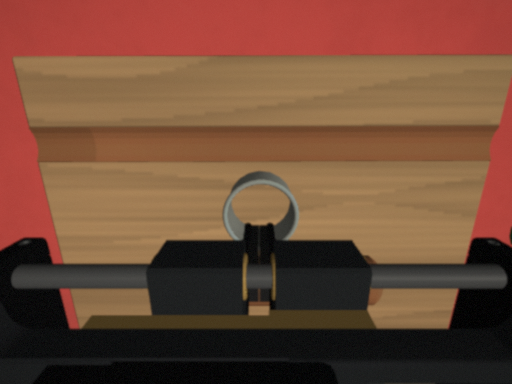

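View pics/s2.png

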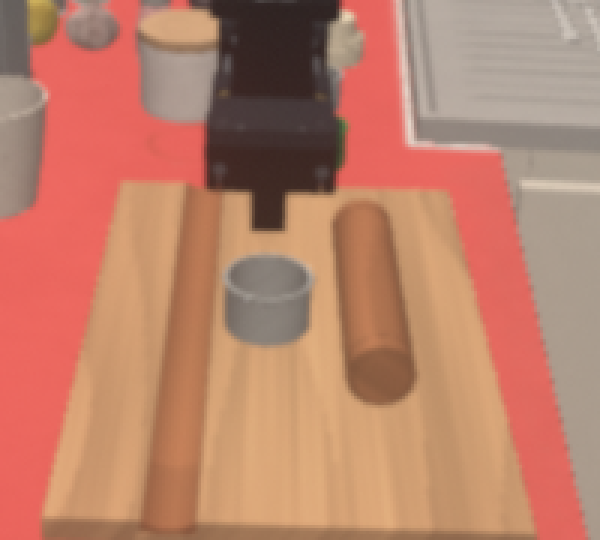

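```bash
python3 - <<'E'
from h import *
s=bot.get_calibration("side")
print(cast(s,[[170+268/3,150+230/3]],0.0648),cast(s,[[170+268/3,150+280/3]],0.056))
E
```

```text
[[0.5113 0.0963 0.0648]] [[0.5078 0.1475 0.056 ]]
```

The fingertip seems higher than expected in the side view, so I'll check it against depth.

```bash
python3 - <<'E'
from h import *
c=bot.get_calibration("side"); im,d=bot.capture("side"); W=cloud(c,d)
print(bot.read_state()["position"])
hsv=cv2.cvtColor(im,cv2.COLOR_RGB2HSV)
u=170+268//3
for v in range(205,240,1):
    print(v,im[v,u],W[v,u])
im,d,cw,P,s=wrist("w3"); W=cloud(cw,d,P)
for v in range(205,250,3): print(v,im[v,252],W[v,252],W[v,268])
E
```

```text
[0.5114 0.1437 0.0884]
205 [61 41 35] [0.5069 0.2318 0.1836]
206 [62 40 35] [0.5069 0.2294 0.1805]
207 [62 40 35] [0.5069 0.2295 0.1787]
208 [62 41 36] [0.5068 0.2308 0.1774]
209 [62 40 34] [0.5067 0.2311 0.1757]
210 [63 42 36] [0.5068 0.2282 0.1722]
211 [63 42 36] [0.5067 0.2286 0.1706]
212 [63 41 36] [0.5065 0.2306 0.1697]
213 [63 42 36] [0.5066 0.2291 0.167 ]
214 [63 41 35] [0.5101 0.1538 0.1251]
215 [63 42 36] [0.51   0.1554 0.1238]
216 [64 43 36] [0.4754 0.8765 0.5086]
217 [64 43 36] [0.5101 0.1508 0.117 ]
218 [65 44 37] [0.51   0.1517 0.1153]
219 [64 43 37] [0.5098 0.1533 0.114 ]
220 [65 44 37] [0.5098 0.1523 0.1113]
221 [65 44 37] [0.5098 0.1515 0.1087]
222 [64 43 36] [0.5097 0.1523 0.1069]
223 [65 45 37] [0.5097 0.1504 0.1036]
224 [66 45 37] [0.5095 0.1537 0.1033]
225 [71 50 40] [0.5095 0.1523 0.1003]
226 [110  82  62] [0.5094 0.1521 0.0979]
227 [170 129  95] [0.5156 0.0194 0.0201]
228 [200 152 111] [0.5153 0.0227 0.0194]
229 [206 157 115] [0.5149 0.031  0.0215]
230 [207 158 116] [0.5146 0.0354 0.0215]
231 [209 160 117] [0.5144 0.0378 0.0203]
232 [209 160 117] [0.514  0.0442 
[... 530 characters left out ...]
.4975 0.1346 0.0196]
217 [148 115  78] [0.4936 0.1495 0.0195] [0.4947 0.1345 0.0203]
220 [146 115  77] [0.49   0.1494 0.0183] [0.4914 0.1343 0.0196]
223 [162 125  85] [0.4878 0.1492 0.0203] [0.5226 0.1389 0.0977]
226 [31 26 18] [0.5203 0.149  0.0985] [0.5227 0.139  0.1025]
229 [ 9 10  9] [0.5202 0.1489 0.1027] [0.5223 0.1391 0.1061]
232 [13 12 11] [0.5203 0.1488 0.1071] [0.5224 0.1393 0.1104]
235 [12 11  9] [0.5199 0.1487 0.1105] [0.5218 0.1393 0.1132]
238 [14 13 14] [0.5201 0.1486 0.1146] [0.5222 0.1395 0.1178]
241 [ 9 11 11] [0.5198 0.1485 0.1179] [0.5213 0.1395 0.1197]
244 [12 13 12] [0.5196 0.1484 0.121 ] [0.5212 0.1396 0.1231]
247 [13 14 12] [0.52   0.1483 0.1252] [0.5208 0.1397 0.1258]
```

```bash
python3 - <<'E'
from h import *
c=bot.get_calibration("side"); z=np.load("side0.npz"); W=cloud(c,z["d"]); im=z["im"]
m=(W[:,:,2]>0.15)&(W[:,:,2]<0.35)&(abs(W[:,:,0]-.282)<.12)&(abs(W[:,:,1]+.557)<.12)
p=W[m]; print(len(p))
for a in np.arange(.15,.34,.01):
    k=(p[:,2]>=a)&(p[:,2]<a+.01)
    if k.sum(): print(round(a,3),k.sum(),p[k].min(0),p[k].max(0))
cv2.imwrite("pics/s0z.png",cv2.resize(im[20:110,310:390,::-1],None,fx=6,fy=6,interpolation=3))
E
```

```text
1219
0.15 3 [ 0.3978 -0.6762  0.1528] [ 0.4015 -0.6678  0.1546]
0.16 2 [ 0.3983 -0.6769  0.1618] [ 0.3989 -0.6748  0.1694]
0.17 3 [ 0.3991 -0.6764  0.1727] [ 0.3996 -0.6753  0.1799]
0.22 31 [ 0.2479 -0.603   0.2226] [ 0.3127 -0.5029  0.2299]
0.23 47 [ 0.2483 -0.6021  0.2301] [ 0.3139 -0.5057  0.24  ]
0.24 44 [ 0.2476 -0.6036  0.2403] [ 0.3137 -0.5032  0.2498]
0.25 40 [ 0.2482 -0.6048  0.2502] [ 0.3126 -0.5012  0.2599]
0.26 49 [ 0.2462 -0.6058  0.2601] [ 0.3163 -0.4955  0.2694]
0.27 52 [ 0.2444 -0.6131  0.2702] [ 0.3172 -0.499   0.2796]
0.28 49 [ 0.244  -0.6137  0.2801] [ 0.3239 -0.4858  0.29  ]
0.29 94 [ 0.2103 -0.6217  0.2903] [ 0.3506 -0.4621  0.2999]
0.3 191 [ 0.2083 -0.6198  0.3   ] [ 0.352  -0.4611  0.31  ]
0.31 163 [ 0.2049 -0.626   0.31  ] [ 0.3554 -0.4602  0.32  ]
0.32 155 [ 0.2064 -0.6214  0.32  ] [ 0.3536 -0.4544  0.3299]
0.33 206 [ 0.2075 -0.6296  0.3301] [ 0.354  -0.4538  0.3397]
0.34 90 [ 0.2361 -0.5611  0.3403] [ 0.3095 -0.5013  0.3498]
```

View pics/s0z.png

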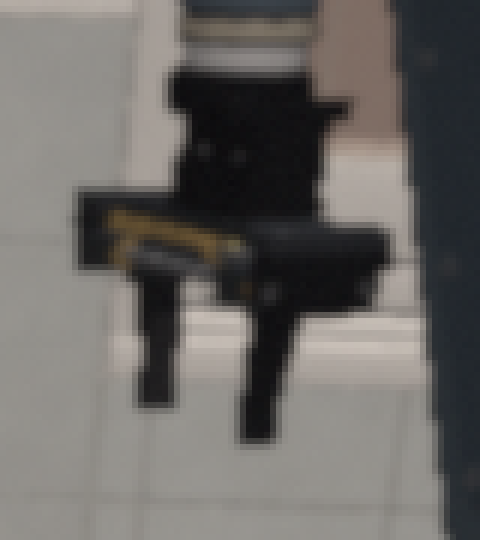

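Both cameras put the visible tips about 9 mm above the TCP height, which contradicts the stated 22 mm below it. I'll descend carefully inside the ring and use force to decide which is right.

Emit:
jog_arm(
  motion=[0, 20, 0, 0, 0, 0, 0, 36, 0, 0, 0, 0, 0, 39, 0, 0, 0, 0, 0, 39, 0, 0, 0, 0, 0, 39, 0, 0, 0, 0],
)

```text
time_s: 3.6
position: [0.5108, 0.1438, 0.0486]
tcp_rot: [[-0.998, 0.001, 0.055], [-0.055, 0.0, -0.998], [-0.001, -1.0, -0.0]]
force: [0.9, -0.5, -0.3]
opening: 0.003
```

```bash
cat >> h.py <<'E'
def tip(tag):
    c=bot.get_calibration("side"); im,d=bot.capture("side"); W=cloud(c,d); s=bot.read_state()
    p0=s["position"]; dk=(im.max(2)<90)&(d>0)&(np.abs(W[:,:,:2]-p0[:2]).max(2)<.06)&(W[:,:,2]<p0[2]+.06)
    p=W[dk]; print("tcp",p0,"F",s["force"],"tip zmin",np.percentile(p[:,2],[0,2,5]) if len(p) else None)
    cv2.imwrite(f"pics/{tag}.png",cv2.resize(im[150:340,170:370,::-1],None,fx=3,fy=3,interpolation=3))
E
python3 -c "
from h import *
tip('s3')"
```

```text
tcp [0.5107 0.1438 0.0486] F [ 1.1481  0.2977 -0.3422] tip zmin [0.0588 0.0597 0.06  ]
```

View pics/s3.png

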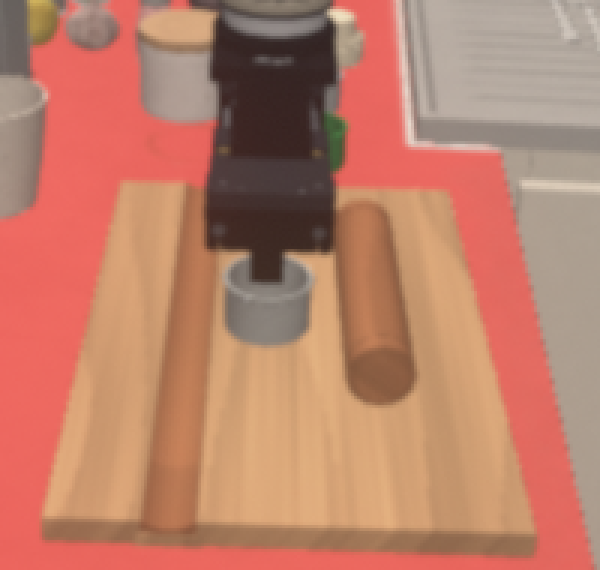

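Emit:
jog_arm(
  motion=[0, 3, 0, 0, 0, 0, 0, 5, 0, 0, 0, 0, 0, 6, 0, 0, 0, 0],
)

```text
time_s: 4.03
position: [0.5102, 0.1438, 0.042]
tcp_rot: [[-0.998, -0.0, 0.055], [-0.055, 0.0, -0.998], [0.0, -1.0, -0.0]]
force: [-0.6, -0.6, -0.2]
opening: 0.005
```

Emit:
jog_arm(
  motion=[0, 1, 0, 0, 0, 0, 0, 2, 0, 0, 0, 0],
)

```text
time_s: 4.28
position: [0.5103, 0.1438, 0.0401]
tcp_rot: [[-0.998, -0.0, 0.055], [-0.055, -0.0, -0.998], [0.0, -1.0, 0.0]]
force: [-0.2, -0.2, 0.5]
opening: 0.002
```

Emit:
jog_arm(
  motion=[0, 1, 0, 0, 0, 0, 0, 2, 0, 0, 0, 0],
)

```text
time_s: 4.53
position: [0.5104, 0.1438, 0.0381]
tcp_rot: [[-0.998, 0.0, 0.055], [-0.055, 0.0, -0.998], [-0.0, -1.0, -0.0]]
force: [-0.1, -0.9, 1.7]
opening: 0.006
```

No contact even with the stated tip position below the board surface. The cameras are right: the tips are about 10 mm above the TCP. I'll use that from here.

Emit:
jog_arm(
  motion=[0, 4, 0, 0, 0, 0, 0, 8, 0, 0, 0, 0, 0, 12, 0, 0, 0, 0, 0, 14, 0, 0, 0, 0, 0, 14, 0, 0, 0, 0],
)

```text
time_s: 5.15
position: [0.5102, 0.1437, 0.0239]
tcp_rot: [[-0.998, -0.0, 0.055], [-0.055, -0.0, -0.998], [0.0, -1.0, -0.0]]
force: [0.2, -0.5, -0.0]
opening: 0.003
```

Emit:
jog_arm(
  motion=[0, 1, 0, 0, 0, 0, 0, 2, 0, 0, 0, 0, 0, 3, 0, 0, 0, 0, 0, 3, 0, 0, 0, 0],
)

```text
time_s: 5.65
position: [0.5103, 0.1438, 0.0211]
tcp_rot: [[-0.998, -0.0, 0.055], [-0.055, 0.0, -0.998], [0.0, -1.0, -0.0]]
force: [1.0, -0.8, -0.1]
opening: 0.005
```

```bash
python3 -c "
from h import *
tip('s4')
wrist('w4')"
```

```text
tcp [0.5103 0.1437 0.0211] F [0.4122 0.6268 0.3262] tip zmin [0.0473 0.0473 0.0473]
```

View pics/s4.png

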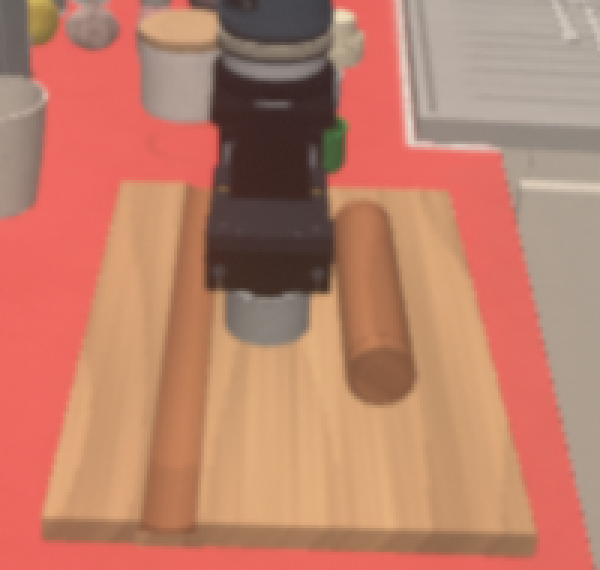

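Emit:
jog_arm(
  motion=[0, 0, -3, 0, 0, 0, 0, 0, -8, 0, 0, 0, 0, 0, -14, 0, 0, 0, 0, 0, -22, 0, 0, 0, 0, 0, -32, 0, 0, 0, 0, 0, -42, 0, 0, 0, 0, 0, -52, 0, 0, 0, 0, 0, -62, 0, 0, 0, 0, 0, -72, 0, 0, 0, 0, 0, -80, 0, 0, 0, 0, 0, -80, 0, 0, 0],
)

```text
time_s: 7.12
position: [0.5058, 0.2243, 0.0211]
tcp_rot: [[-0.998, 0.0, 0.056], [-0.056, 0.0, -0.998], [-0.0, -1.0, -0.0]]
force: [-0.8, -0.8, 0.5]
opening: 0.005
```

```bash
python3 -c "
from h import *
tip('s5')
im,_=bot.capture('top'); cv2.imwrite('pics/t5.png',cv2.resize(im[140:290,80:280,::-1],None,fx=3,fy=3,interpolation=3))"
```

```text
tcp [0.5058 0.2239 0.0211] F [-0.2636 -0.4625  0.0622] tip zmin None
```

View pics/s5.png

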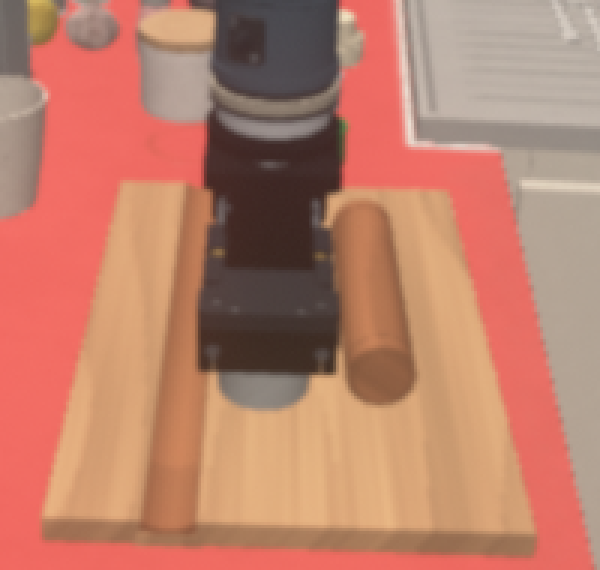

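View pics/t5.png

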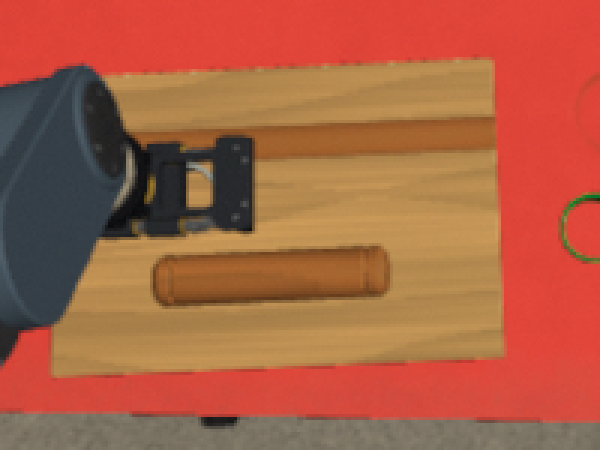

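The ring slid along, and the pin hasn't moved. Continuing to the strip.

Emit:
jog_arm(
  motion=[0, 0, -4, 0, 0, 0, 0, 0, -12, 0, 0, 0, 0, 0, -22, 0, 0, 0, 0, 0, -32, 0, 0, 0, 0, 0, -42, 0, 0, 0, 0, 0, -52, 0, 0, 0, 0, 0, -62, 0, 0, 0, 0, 0, -72, 0, 0, 0, 0, 0, -80, 0, 0, 0, 0, 0, -85, 0, 0, 0, 0, 0, -85, 0, 0, 0, 0, 0, -80, 0, 0, 0, 0, 0, -76, 0, 0, 0, 0, 0, -76, 0, 0, 0],
)

```text
time_s: 8.98
position: [0.5018, 0.2988, 0.0212]
tcp_rot: [[-0.999, -0.0, 0.054], [-0.054, -0.0, -0.999], [0.0, -1.0, 0.0]]
force: [-0.1, 0.3, -0.4]
opening: 0.005
```

```bash
python3 -c "
from h import *
tip('s6')
im,d,c,P,s=wrist('w6'); np.savez('w6.npz',im=im,d=d,P=P)"
```

```text
tcp [0.5018 0.2991 0.0212] F [-0.5949  0.6004  0.8241] tip zmin None
```

View pics/s6.png

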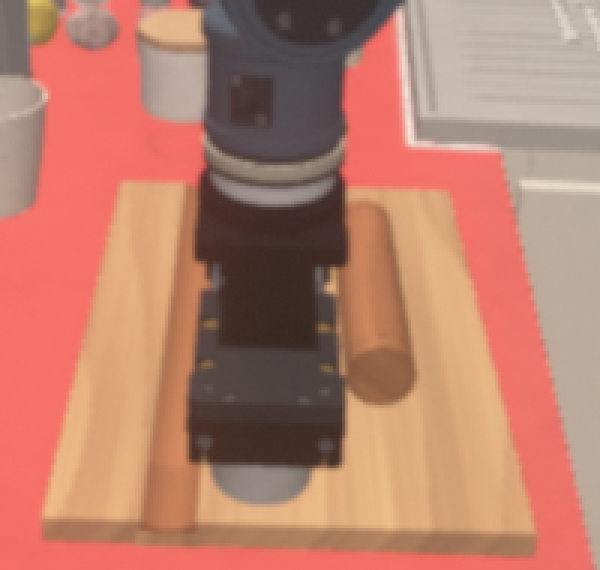

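View pics/w6.png

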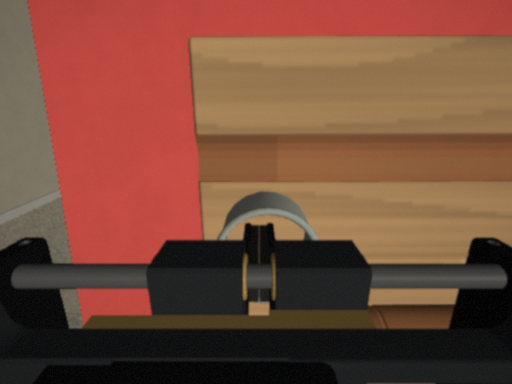

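The wrist view shows the ring centred around the free fingers at about (268,215), with the board's left edge at column ~203. Lifting clear.

Emit:
jog_arm(
  motion=[0, -12, 2, 0, 0, 0, 0, -35, 3, 0, 0, 0, 0, -65, 3, 0, 0, 0, 0, -110, 3, 0, 0, 0, 0, -130, 3, 0, 0, 0, 0, -130, 3, 0, 0, 0],
  gripper=0,
)

```text
time_s: 9.82
position: [0.5032, 0.2971, 0.1537]
tcp_rot: [[-0.998, 0.005, 0.055], [-0.055, 0.002, -0.998], [-0.005, -1.0, -0.002]]
force: [-0.4, 0.1, -0.6]
opening: 0.006
```

```bash
python3 - <<'E'
from h import *
im,d,c,P,s=wrist('w7'); np.savez('w7.npz',im=im,d=d,P=P); print(s["position"])
hsv=cv2.cvtColor(im,cv2.COLOR_RGB2HSV)
W=cloud(c,d,P)
m=(hsv[:,:,1]<70)&(W[:,:,2]>0.03)&(W[:,:,2]<0.06)&(abs(W[:,:,0]-.5)<.06)&(abs(W[:,:,1]-.29)<.06)
v,u=np.nonzero(m); p=W[m&(W[:,:,2]>.045)]; print(len(v),p.min(0),p.max(0),(p.min(0)+p.max(0))/2)
e=cv2.fitEllipse(cv2.convexHull(np.c_[u,v].astype(np.int32))); print(e,cast(c,e[0],0.053,P))
E
```

```text
[0.5032 0.2971 0.1537]
1143 [0.4719 0.2648 0.0451] [0.5329 0.3242 0.0585] [0.5024 0.2945 0.0518]
((261.3277587890625, 189.0266876220703), (57.730125427246094, 59.126373291015625), 176.73196411132812) [[0.504 0.295 0.053]]
```

View pics/w7.png

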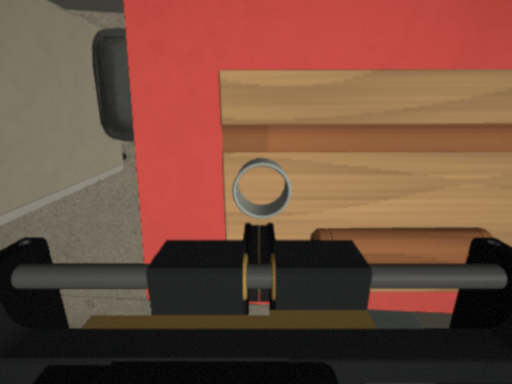

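The ring stands at (0.503, 0.295), which is board y ≈ +157 mm and inside 134–185. The pin is untouched. Next I'll plan the approach behind the pin.

```bash
python3 - <<'E'
from h import *
print(goto([0.384,0.129,0.12])); print(bot.read_state()["joint_positions"])
E
```

```text
(array([127.2947,  31.8148, 160.8775]), array([ 0.0328,  0.0167, -0.1115]))
[ 19.6007  31.4286  91.7636  -0.0002  56.6916 106.4341]
```

Emit:
jog_arm(
  motion=[30, 0, 40, 0, 0, 0, 70, 0, 90, 0, 0, 0, 105, 10, 130, 0, 0, 0, 127, 30, 161, 0, 0, -0.1, 127, 30, 161, 0, 0, -0.1, 127, 30, 161, 0, 0, -0.1, 127, 30, 161, 0, 0, -0.1],
  gripper=1,
)

```text
time_s: 10.75
position: [0.3853, 0.1294, 0.1213]
tcp_rot: [[-0.998, -0.0, 0.056], [-0.056, 0.0, -0.998], [0.0, -1.0, -0.0]]
force: [0.8, -1.2, -0.1]
opening: 0.721
```

```bash
python3 - <<'E'
from h import *
im,d,c,P,s=wrist('w8'); print(s["position"],s["tcp_rot"],s["opening"])
c=bot.get_calibration("side"); im,d=bot.capture("side"); W=cloud(c,d)
cv2.imwrite('pics/s8.png',cv2.resize(im[130:340,170:400,::-1],None,fx=3,fy=2.8,interpolation=3))
p0=s["position"]; m=(im.max(2)<90)&(d>0)&(np.abs(W[:,:,1]-p0[1])<.12)&(np.abs(W[:,:,0]-p0[0])<.1)&(W[:,:,2]<p0[2]+.05)&(W[:,:,2]>.08)
p=W[m]; print(len(p),np.percentile(p,[0,2,98,100],axis=0))
E
```

```text
[0.3853 0.1294 0.1213] [[-0.9984 -0.0001  0.0561]
 [-0.0561  0.0001 -0.9984]
 [ 0.0001 -1.     -0.0001]] 0.7205587450102161
217 [[0.3731 0.0893 0.1323]
 [0.3737 0.0931 0.1334]
 [0.3946 0.176  0.1708]
 [0.3961 0.177  0.1712]]
```

View pics/s8.png

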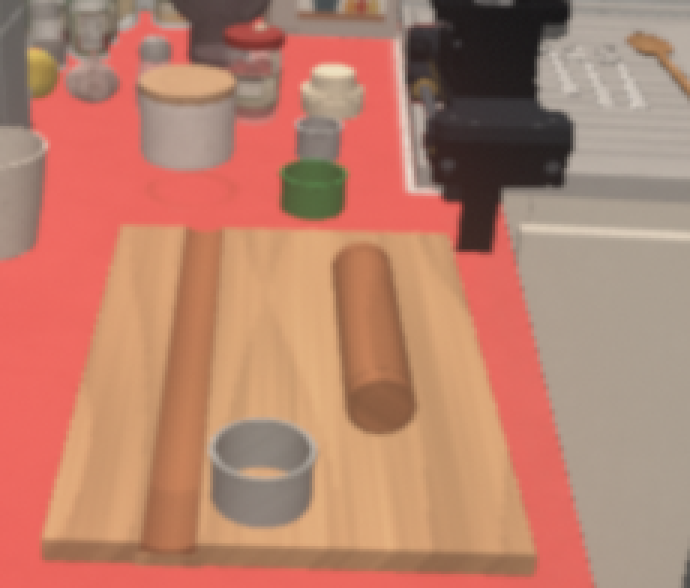

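View pics/w8.png

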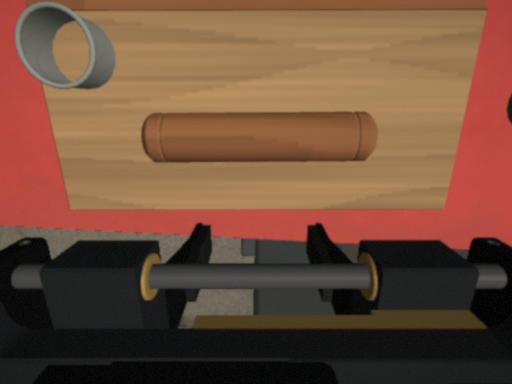

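The ring is standing on the left strip. The fingers are centred behind the pin, with tips at cols 195 and 320 and the pin at 143–376. Lowering behind the pin to a tip height of about 50 mm, above its 42 mm axis.

Emit:
jog_arm(
  motion=[0, 20, 0, 0, 0, 0, 0, 50, 0, 0, 0, 0, 0, 75, 0, 0, 0, 0, 0, 81, 0, 0, 0, 0, 0, 81, 0, 0, 0, 0, 0, 81, 0, 0, 0, 0],
)

```text
time_s: 11.6
position: [0.3845, 0.1289, 0.0409]
tcp_rot: [[-0.998, 0.0, 0.055], [-0.055, -0.0, -0.998], [-0.0, -1.0, 0.0]]
force: [-0.1, 0.3, 0.3]
opening: 1.001
```

```bash
cat >> h.py <<'E'
def look(tag):
    s=bot.read_state(); p0=s["position"]
    c=bot.get_calibration("side"); im,d=bot.capture("side"); W=cloud(c,d); s=bot.read_state()
    cv2.imwrite(f'pics/{tag}.png',cv2.resize(im[150:340,170:370,::-1],None,fx=3,fy=3,interpolation=3))
    m=(im.max(2)<75)&(d>0)&(np.abs(W[:,:,1]-p0[1])<.12)&(np.abs(W[:,:,0]-p0[0])<.1)&(W[:,:,2]<p0[2]+.05)&(W[:,:,2]>.03)
    p=W[m]; print("tcp",p0,"F",s["force"],"op",s["opening"],"tip",np.percentile(p[:,2],[0,2]),"x",np.percentile(p[:,0],[1,99]))
    hsv=cv2.cvtColor(im,cv2.COLOR_RGB2HSV)
    o=np.array([0.490,0.1365,0.02]); B=(W-o)@np.c_[ex,ey,[0,0,1]]
    pm=(d>0)&(B[:,:,2]>0.012)&(B[:,:,2]<.05)&(abs(B[:,:,1])<.125)&(abs(B[:,:,0])<.14)&(hsv[:,:,1]>90)&(im.max(2)>90)
    q=B[pm]
    if len(q)>20:
        t=q[q[:,2]>q[:,2].max()-0.006]
        print("pin board-frame: n",len(q),"xmin/max",np.percentile(q[:,0],[1,99]),"top",np.percentile(q[:,2],[98]),"y",np.percentile(q[:,1],[1,99]),"ridge x",np.median(t[:,0]))
E
python3 -c "
from h import *
look('s9')"
```

```text
tcp [0.3845 0.1289 0.0409] F [-0.4664 -0.3428  0.4017] op 0.9983356118041078 tip [0.051  0.0535] x [0.3731 0.3896]
pin board-frame: n 1413 xmin/max [-0.1156 -0.0292] top [0.0452] y [-0.0922  0.0997] ridge x -0.05086259083447296
```

View pics/s9.png

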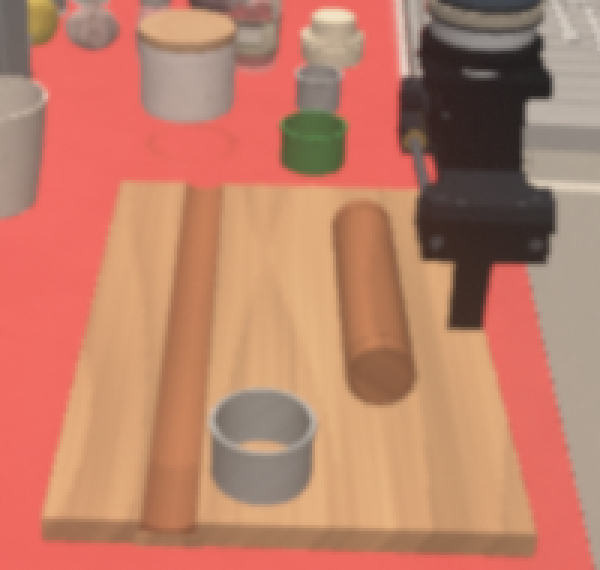

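Emit:
jog_arm(
  motion=[-5, 0, 0, 0, 0, 0, -12, 0, 0, 0, 0, 0, -18, 0, 0, 0, 0, 0, -23, 0, 0, 0, 0, 0, -28, 0, 0, 0, 0, 0, -34, 0, 0, 0, 0, 0, -40, 0, 0, 0, 0, 0, -45, 0, 0, 0, 0, 0, -45, 0, 0, 0, 0, 0],
)

```text
time_s: 12.78
position: [0.4122, 0.1304, 0.0406]
tcp_rot: [[-0.998, -0.034, 0.058], [-0.058, -0.002, -0.998], [0.034, -0.999, 0.0]]
force: [-20.7, -3.3, 30.0]
opening: 1.001
```

```bash
python3 -c "
from h import *
look('s10'); wrist('w10')"
```

```text
tcp [0.4122 0.1304 0.0406] F [-20.4463  -5.0744  30.5875] op 0.998738505756423 tip [0.053  0.0539] x [0.4018 0.4184]
pin board-frame: n 1242 xmin/max [-0.0872 -0.0273] top [0.0452] y [-0.0905  0.0997] ridge x -0.04799113162086866
```

View pics/s10.png

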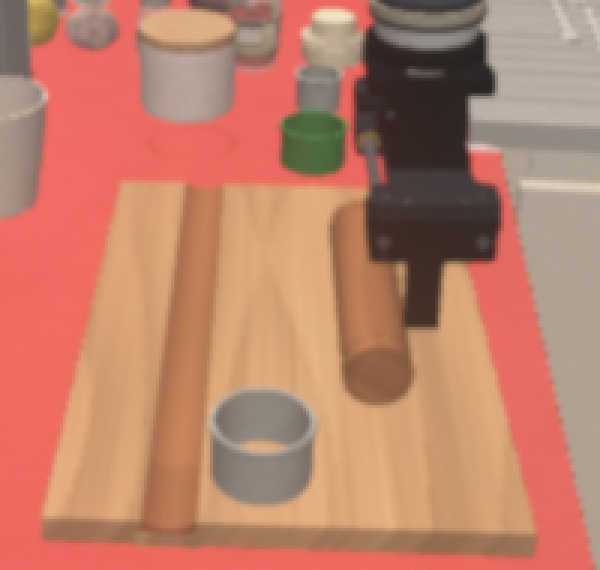

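View pics/w10.png

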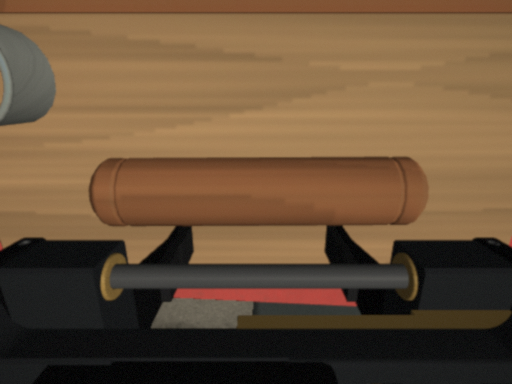

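The push jammed: friction is high, the arm is soft, and it now reads about 36 N with the pin barely moved. I'll back off gently and switch to rolling from the very top, where it can't wedge.

Emit:
jog_arm(
  motion=[6, 0, 0, 0, 0, 0, 12, 0, 0, 0, 0, 0, 18, 0, 0, 0, 0, 0, 25, 0, 0, 0, 0, 0, 30, 0, 0, 0, 0, 0, 30, -30, 0, 0, 0, 0, 30, -30, 0, 0, 0, 0],
)

```text
time_s: 13.75
position: [0.4003, 0.1297, 0.0712]
tcp_rot: [[-0.998, 0.002, 0.055], [-0.055, 0.0, -0.998], [-0.002, -1.0, -0.0]]
force: [0.4, 0.5, 0.7]
opening: 0.999
```

```bash
python3 -c "
from h import *
look('s11'); print(bot.read_state()['tcp_rot'])"
```

```text
tcp [0.4003 0.1297 0.0712] F [ 1.1213 -0.4028 -0.6617] op 1.0022894478508424 tip [0.0829 0.084 ] x [0.3884 0.4053]
pin board-frame: n 1381 xmin/max [-0.0704 -0.0289] top [0.0452] y [-0.0915  0.0997] ridge x -0.0498757377694105
[[-0.9985  0.0009  0.0551]
 [-0.0551  0.     -0.9985]
 [-0.0009 -1.      0.    ]]
```

Emit:
jog_arm(
  motion=[-15, 0, 0, 0, 0, 0, -35, 0, 0, 0, 0, 0, -35, 10, 0, 0, 0, 0, -35, 15, 0, 0, 0, 0, -35, 15, 0, 0, 0, 0],
)

```text
time_s: 14.42
position: [0.4346, 0.1315, 0.0557]
tcp_rot: [[-0.998, 0.001, 0.055], [-0.055, -0.0, -0.998], [-0.001, -1.0, 0.0]]
force: [0.2, -0.8, 13.9]
opening: 0.997
```

Emit:
jog_arm(
  motion=[0, 1, 0, 0, 0, 0, 0, 2, 0, 0, 0, 0],
)

```text
time_s: 14.68
position: [0.4361, 0.1316, 0.0553]
tcp_rot: [[-0.998, 0.005, 0.055], [-0.055, 0.0, -0.998], [-0.005, -1.0, 0.0]]
force: [-0.5, -0.6, 35.6]
opening: 0.999
```

Emit:
jog_arm(
  motion=[0, 1, 0, 0, 0, 0],
)

```text
time_s: 14.8
position: [0.4372, 0.1316, 0.0552]
tcp_rot: [[-0.998, 0.008, 0.055], [-0.055, 0.0, -0.998], [-0.008, -1.0, 0.0]]
force: [-0.7, -0.3, 43.1]
opening: 1.003
```

Contact is confirmed at about TCP z 0.056, but it's pressing too hard at 43 N. I'll ease to a light press and make a short rolling stroke, lifting at the end.

Emit:
jog_arm(
  motion=[0, -3.4, 0, 0, 0, 0, 0, -3.6, 0, 0, 0, 0, -4, -3.6, 0, 0, 0, 0, -12, -3.6, 0, 0, 0, 0, -24, -3.6, 0, 0, 0, 0, -40, -6, 0, 0, 0, 0, -44, -22, 0, 0, 0, 0, -44, -24, 0, 0, 0, 0],
)

```text
time_s: 15.8
position: [0.4773, 0.1339, 0.0755]
tcp_rot: [[-0.998, -0.003, 0.055], [-0.055, -0.0, -0.998], [0.003, -1.0, -0.0]]
force: [-0.4, 0.3, -0.5]
opening: 1.001
```

```bash
python3 -c "
from h import *
look('s12'); wrist('w12')"
```

```text
tcp [0.4773 0.1339 0.0755] F [-0.0872  0.4122  0.0515] op 0.9950109367609723 tip [0.088  0.0888] x [0.4657 0.4821]
pin board-frame: n 1050 xmin/max [-0.0454 -0.0027] top [0.0448] y [-0.0873  0.1   ] ridge x -0.026650213834194896
```

View pics/s12.png

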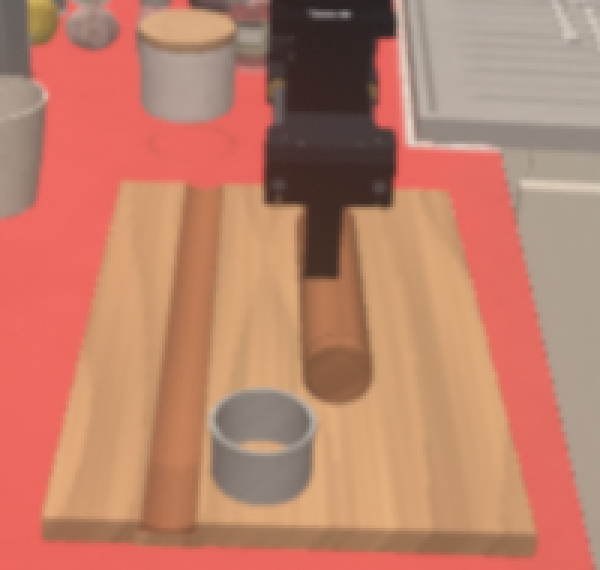

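View pics/w12.png

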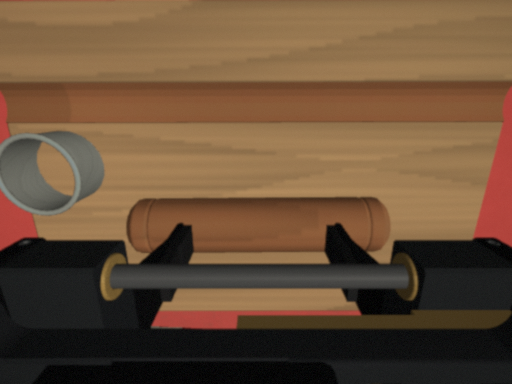

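Rolling works: the ridge moved from −50 to about −26 mm, straight and parallel. Next stroke.

Emit:
jog_arm(
  motion=[10, 0, 0, 0, 0, 0, 17, 6, 0, 0, 0, 0, 17, 16, 0, 0, 0, 0, 17, 20.4, 0, 0, 0, 0, 17, 20.4, 0, 0, 0, 0, 13, 20.4, 0, 0, 0, 0, 5, 20.4, 0, 0, 0, 0, -8, 20.4, 0, 0, 0, 0, -24, 18, 0, 0, 0, 0, -27, 2, 0, 0, 0, 0, -27, 0, 0, 0, 0, 0],
)

```text
time_s: 17.27
position: [0.5059, 0.1355, 0.0762]
tcp_rot: [[-0.998, 0.0, 0.055], [-0.055, 0.0, -0.998], [-0.0, -1.0, 0.0]]
force: [0.8, -0.6, -0.3]
opening: 1.0
```

```bash
python3 -c "
from h import *
look('s13'); wrist('w13')"
```

```text
tcp [0.5059 0.1355 0.0762] F [-0.4315 -0.4147  0.5604] op 1.0015258514249998 tip [0.0873 0.0882] x [0.4944 0.5095]
pin board-frame: n 1061 xmin/max [-0.0184  0.0245] top [0.0449] y [-0.0844  0.1002] ridge x -0.0003613627137016604
```

View pics/w13.png

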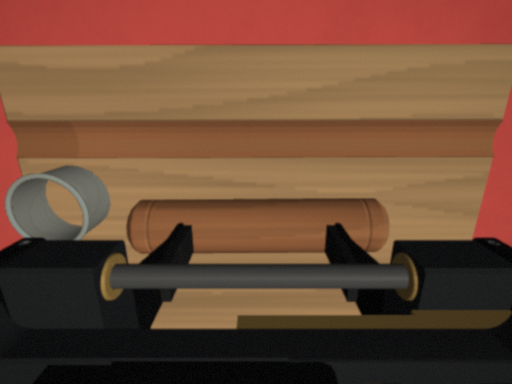

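Emit:
jog_arm(
  motion=[10, 0, 0, 0, 0, 0, 17, 6, 0, 0, 0, 0, 17, 16, 0, 0, 0, 0, 17, 20.4, 0, 0, 0, 0, 17, 20.4, 0, 0, 0, 0, 13, 20.4, 0, 0, 0, 0, 5, 20.4, 0, 0, 0, 0, -8, 20.4, 0, 0, 0, 0, -22, 18, 0, 0, 0, 0, -25, 2, 0, 0, 0, 0, -25, 0, 0, 0, 0, 0],
)

```text
time_s: 18.75
position: [0.531, 0.1368, 0.0763]
tcp_rot: [[-0.998, 0.0, 0.055], [-0.055, -0.0, -0.998], [-0.0, -1.0, 0.0]]
force: [-0.5, -0.1, -0.2]
opening: 1.001
```

```bash
python3 -c "
from h import *
look('s14'); wrist('w14')"
```

```text
tcp [0.531  0.1368 0.0763] F [-0.1644  0.144   0.4578] op 0.9945576006852825 tip [0.0882 0.0897] x [0.5201 0.5352]
pin board-frame: n 1076 xmin/max [0.0071 0.0494] top [0.0449] y [-0.0851  0.1004] ridge x 0.02611991782273185
```

View pics/s14.png

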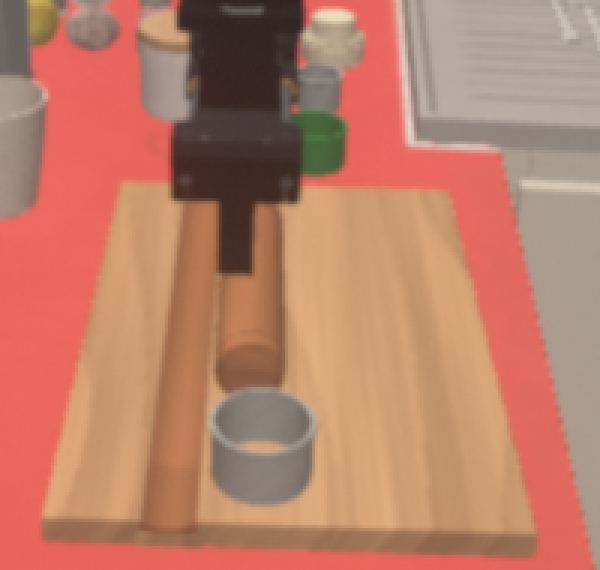

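View pics/w14.png

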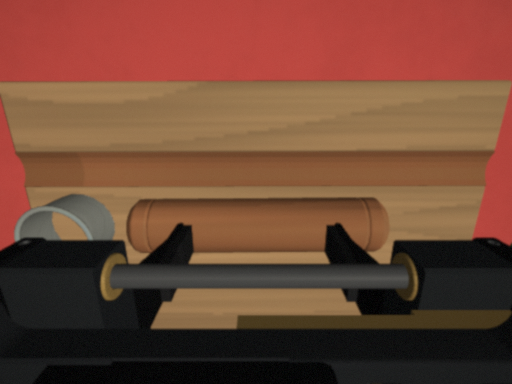

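Emit:
jog_arm(
  motion=[10, 0, 0, 0, 0, 0, 16, 6, 0, 0, 0, 0, 16, 16, 0, 0, 0, 0, 16, 20.4, 0, 0, 0, 0, 16, 20.4, 0, 0, 0, 0, 13, 20.4, 0, 0, 0, 0, 7, 20.4, 0, 0, 0, 0, -1, 20.4, 0, 0, 0, 0, -10, 20.4, 0, 0, 0, 0, -18, 16, 0, 0, 0, 0, -20, 2, 0, 0, 0, 0, -20, 0, 0, 0, 0, 0],
)

```text
time_s: 20.35
position: [0.5503, 0.138, 0.0769]
tcp_rot: [[-0.998, 0.0, 0.055], [-0.055, -0.0, -0.998], [-0.0, -1.0, 0.0]]
force: [-0.1, -0.8, -0.3]
opening: 1.002
```

```bash
python3 -c "
from h import *
look('s15'); wrist('w15')"
```

```text
tcp [0.5503 0.138  0.0769] F [-0.0142  0.2353  1.1128] op 1.0021361267042406 tip [0.0885 0.0895] x [0.5387 0.5552]
pin board-frame: n 1125 xmin/max [0.0259 0.0675] top [0.045] y [-0.0859  0.1007] ridge x 0.04466387698432251
```

View pics/w15.png

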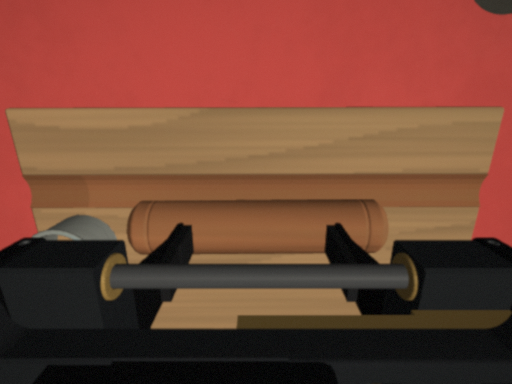

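Emit:
jog_arm(
  motion=[12, 0, 0, 0, 0, 0, 20, 6, 0, 0, 0, 0, 20, 16, 0, 0, 0, 0, 20, 20.6, 0, 0, 0, 0, 20, 20.6, 0, 0, 0, 0, 18, 20.6, 0, 0, 0, 0, 14, 20.6, 0, 0, 0, 0, 8, 20.6, 0, 0, 0, 0, 1, 20.6, 0, 0, 0, 0, -6, 20.6, 0, 0, 0, 0, -13, 20, 0, 0, 0, 0, -15, 14, 0, 0, 0, 0, -15, 2, 0, 0, 0, 0, -15, 0, 0, 0, 0, 0],
)

```text
time_s: 22.2
position: [0.5651, 0.1388, 0.077]
tcp_rot: [[-0.998, 0.0, 0.055], [-0.055, -0.0, -0.998], [-0.0, -1.0, 0.0]]
force: [0.2, 0.2, 0.4]
opening: 1.003
```

```bash
python3 -c "
from h import *
look('s16'); wrist('w16')"
```

```text
tcp [0.5651 0.1388 0.077 ] F [0.0354 0.084  0.6299] op 1.0030942496742365 tip [0.0897 0.0903] x [0.5534 0.5686]
pin board-frame: n 1076 xmin/max [0.0487 0.0904] top [0.04] y [-0.0883  0.1011] ridge x 0.06675481655452341
```

View pics/w16.png

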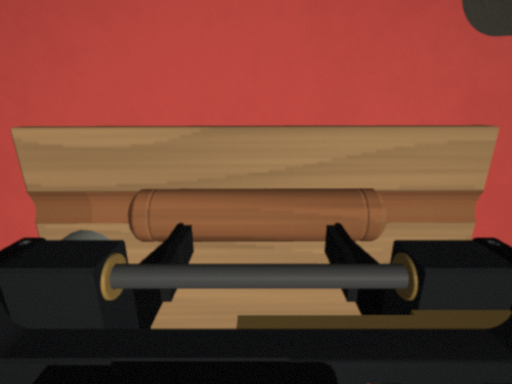

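View pics/s16.png

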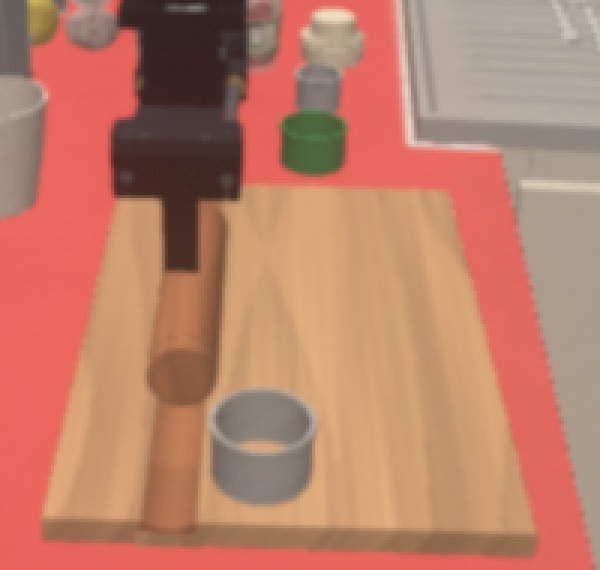

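The pin is seated: its top dropped 5 mm and it lies in line with the groove. Retreating before a final check.

Emit:
jog_arm(
  motion=[5, -10, 0, 0, 0, 0, 30, -20, 0, 0, 0, 0, 70, -40, 0, 0, 0, 0, 110, -60, 0, 0, 0, 0, 140, -80, 0, 0, 0, 0, 150, -90, 0, 0, 0, 0, 150, -90, 0, 0, 0, 0, 150, -90, 0, 0, 0, 0],
)

```text
time_s: 23.3
position: [0.4165, 0.1305, 0.166]
tcp_rot: [[-0.998, -0.0, 0.055], [-0.055, -0.0, -0.998], [0.0, -1.0, 0.0]]
force: [0.4, -0.3, -0.6]
opening: 0.998
```

```bash
python3 - <<'E'
from h import *
look('s17'); im,d,c,P,s=wrist('w17'); im,_=bot.capture('top'); cv2.imwrite('pics/t17.png',im[:,:,::-1])
look('s18'); print(bot.read_state()['time_s'])
E
```

```text
tcp [0.4165 0.1305 0.166 ] F [ 0.2052 -0.3944 -0.7473] op 1.0025523816652453 tip [0.1754 0.178 ] x [0.4044 0.4272]
pin board-frame: n 1315 xmin/max [0.0488 0.0905] top [0.0401] y [-0.0913  0.1005] ridge x 0.06972283445095717
tcp [0.4157 0.1304 0.1655] F [-0.5539  0.0585  0.7538] op 1.0033221775872077 tip [0.1759 0.1779] x [0.4038 0.4253]
pin board-frame: n 1314 xmin/max [0.0487 0.0905] top [0.04] y [-0.0912  0.1002] ridge x 0.06973836784693782
23.5
```

View pics/s18.png

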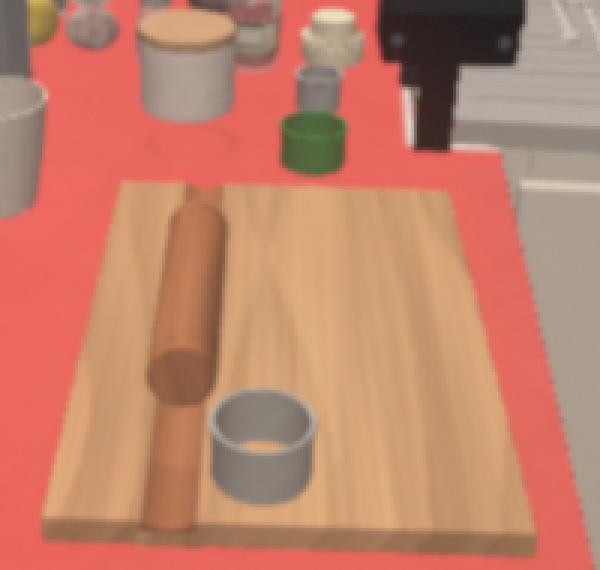

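View pics/w17.png

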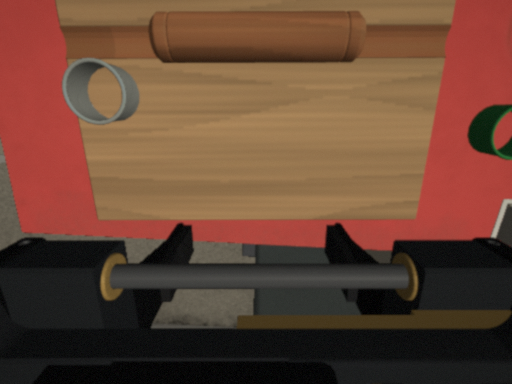

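The pin lies seated at x = +70 mm and hasn't moved between the last looks. The ring stands on the left strip, and the things beside the board look undisturbed. Handing in.

```bash
python3 -c "
from rig import bot
print(bot.hand_in())"
```

```text
the job is handed in; nothing more can be done
None
```

I slid the steel cutter to the left strip first, with closed fingers dragging it from inside. Then I rolled the pin into the groove with fingertip strokes on its top and handed in at about 23.5 s of the 51 s allowed.

**Last checks before hand-in**
- **Cutter:** it stands upright at about 157 mm left of the board's middle line; 134 to 185 mm is allowed. I measured this after lifting off it, and later pictures still show it standing there.
- **Pin:** the ridge is at board x = +70 mm and the top dropped 5 mm, from 45 to 40 mm above the board's top face. Expected seated height is 39 mm. Two looks 0.15 s apart read the same.
- **Robot:** the arm is well clear and touching nothing.
- **Bystanders:** those in view look undisturbed; I did not measure them.

**What disagreed or went wrong**
- **Fingertip position:** the text puts the tips 22 mm ahead of the TCP. The cameras showed them about 10 mm behind it, and a contact-free descent and the touch on the pin agreed, so I used about 10 mm.
- **First push on the pin:** pushing on its back, with the tips about 8 mm above its middle, jammed by friction at about 36 N and barely moved it. I backed off and used top strokes instead.
- **First touch on the pin's top:** this reached 43 N at the fingertips before I eased it. It was well under the 120 N wrist limit. The 40 N limit is stated for the arm and gripper body, and I took it not to cover the fingertips.
- **Side and top cameras:** they differed by about 7 mm in y, but agreed on where things were relative to the board.

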